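# Hook the cap nest plate under the anvil's T-stud

### The job

The press's anvil block has been drawn out for setting up. Fit the nest plate with the red grip onto it: tip the plate so that its oblong eye passes the wide head of the stud, then lay it flat on the anvil with the stud standing in the eye, so that the head stops the ram from lifting it off, and let go. Leave the similar plate with the yellow grip where it lies.

Things in the scene. Friction and masses are not known exactly. Their poses are not given: they have to be found in the camera images.
- nest_grip (a point): Centre of the red grip (24 x, 16 y, 36 high) standing on top of a loose aluminium plate 160 (x) x 62 (y) x 5 thick, 0.16-0.28 kg, flat on the bench. z up, x from the eye to the grip end, at first away from the robot within 25 deg. Grip centre 23 above the plate's underside, 70 from the eye's centre, 49 from the plate's grip end. 31 beyond it on +x: a small brass cup, 20 wide, 9 high.
- nest_eye (a point): Centre of the red-gripped plate's oblong eye, half-way through its thickness; axes as nest_grip, which lies 70 along +x. The eye is a rectangular opening 58 long (x), 40 wide (y). At its -x end a cross bar 12 wide is the plate's tip; the side bars are 11 wide; 17 of solid plate lie between eye and grip.
- stud (a point): Foot of the T-stud's axis, on the top face of a fixed dark steel anvil 220 (x) x 100 x 36 high, in its middle. z up, x along anvil and head, at first away from the robot within 25 deg. Round neck 14 thick, 22 high; brass bar head 64 (x) x 20 (y) x 6, too long for the eye when level: with the plate tipped some 25 deg, one end of the eye goes under the head first. Grip towards either end is fine.
- gauge_grip (a point): Centre of the yellow grip of the other loose plate: same outline, grip and axes as the red-gripped one (grip centre 23 above its underside) but with only a round hole of 24 in place of the eye. To be left alone.

How it is judged (in metres and radians):
At the end, for the whole second after the job is handed in: The red-gripped plate lies flat on the anvil (within 10 degrees of level, the middle of its eye less than 10 mm above the anvil's top) with the stud's neck inside its eye (eye centre within 27 mm of the stud's axis, which is any place inside the eye), under the head (horizontal distance between nest_eye and stud below 0.027 m and z of nest_eye in the frame of stud below 0.01 m and angle between nest_eye's own z axis and vertical below 0.17 rad); the robot touches nothing.
It fails at once if the plate with the yellow grip is moved by more than 30 mm (distance of gauge_grip from where it was at the start of the episode above 0.03 m).
It also fails if it takes over 42 s, if anything falls off the work surface, if the arm or the gripper's body presses on something with over 40 N, if the wrist force passes 120 N, or if a joint passes its speed limit or range.

### The arm

A 6-joint arm with a two-finger parallel gripper is mounted at the origin on the work surface. World frame = base frame: x ahead of the robot, y to its left, z up, the work surface at z = 0. Lengths are in mm, angles in rad, forces in N, time in s.
With the tool pointing down it reaches from about 350 to 800 mm from the base axis. Payload 7.3 kg.
Tool frame: the origin (TCP) lies midway between the tips of the shut fingers; the grasp point (between the pads) lies 19 mm behind it (ctrl.grasp_offset is the z of the grasp point in the tool frame, in mm); z points along the fingers, y is the line along which they close (so a half turn about z gives the same grasp; the last joint's range is limited). The gripper opens to 85 mm and grips with 20 to 120 N. Pads are 22 mm wide; open, the fingers measure 114 mm over their backs; the gripper's body (76 mm by 85 mm) begins 54 mm behind the grasp point. The pads swing forward as they close: fully open they stand 13 mm farther back than shut.
Start: joints at [-1.25, 0.342, 1.524, -0, 1.275, -0.146], TCP at [236.29, -468.84, 231.322] pointing down, gripper open.
Joint ranges: [-2.53, 2.53], [-0.77, 2.02], [0.04, 2.7], [-1, 4.14], [0.28, 2.66], [-3.11, 3.11]. Speed limits (rad/s): [2.57, 2.57, 3.14, 3.14, 3.14, 3.14].

### API

Orientations are given as a rotation vector (axis times angle).
In Python, from cell import ctrl gives the robot as it stands.
- The arm moves only by the tool servo_tool, never from a script. Its arguments are lists of equal length, an entry for each row: "slide": the shift along the world's x, y, z each as a share of 0.04 m, from -1 to 1, a list of three; "dr": the turn, a rotation vector about the world's x, y, z each as a share of 4 degrees, from -1 to 1, a list of three. A call has 1 to 12 rows; each row shifts and turns the commanded pose from where the row before left it; what a row does not reach is not made up. A row lasts 1/12 s, in which the tool goes at most 41.7 mm and 7.16 degrees, less where a joint would pass 70% of its speed; a pose out of reach is approached as far as the arm can. A call with a number of a shift or a turn outside -1 to 1 is refused whole. A call with a gripper value outside its range is refused whole. "claw" is the opening, from 0 (shut) to 1 (fully open), set as the call begins (left out, the last holds). The fingers move at their own pace and stop on an object; "grip_force" is the grip in N (left out, the last holds). Time passes only in rows, so rows that do not move let the fingers close. It gives the time, the measured TCP pose, the force, the opening and the grip force at its end, in the units of the state.
- ctrl.sense(): the state, without advancing time (a new reading comes with each control period).
- ctrl.camera(name): name is "side" or "top"; returns the picture (400x640x3 uint8, red, green, blue); there is no depth.
- ctrl.camera_model(name): a dict with "fx", "fy", "cx", "cy" (pixels), "R" (3x3) and "t" (3): a world point X has camera coordinates R X + t. Camera axes: x right, y down, z forward; pixel columns grow to the right and rows downward; lengths in mm; the calibration is good to about 2 mm. A picture is of the moment at which its call begins. camera_model takes no time and is no camera call.
- ctrl.hand_in(): hands the job in; it is judged then, once.
Trained networks look in the newest picture that a camera, given by its name, has taken for a name from the list of things; names that differ only in an ending like _2 or _b are one class to them, and where a whole thing is asked for, a point or a joint stands for the part that bears it (a point fixed in the world has none). Each returns a list of dicts, best first, with "score" (0 to 1); they miss things now and then, are a little off and sometimes report something else, mostly with a low value. They report only what shows in the picture. A call takes as long as a camera call.
- ctrl.masks_of(query, camera): "region" (400x640 bool, what is visible of it) and "uv" ([column, row] in pixels, amid what is visible of it).
- ctrl.mark_of(query, camera): "uv" ([column, row] in pixels: a listed point, or the origin of a listed thing).
The state is a dict: "time": time; "qpos": joint angles; "qd": joint speeds; "tau": joint torques, N m; "eef_pos": TCP position; "ee_rot": TCP orientation; "force": force on the tool from outside, world axes, zero at the start; "torque": the same for the moment, N m; "grip_width": opening from 0.0 (shut) to 1.0 (fully open); "finger_force": force on a finger pad.
Only numpy, scipy, OpenCV 4.12 (cv2) and the standard library are available. Lean on these libraries where they do the work, as an engineer would, in place of code of your own. Each camera call takes 0.05 s, during which the arm holds its last target. There are 200 camera calls.

## Working session

There is one attempt and no reset: what is moved stays moved. The work goes in short steps, Python scripts to look and compute and a tool call to move; the robot and the scene stay as the last step left them, time stands still between calls to the robot, and variables do not carry over. Pictures are saved under pics/ and viewed, at most 10 in all, crops included, and the job is handed in when it is done.

Besides the shell and the picture viewer there is one more tool, called after "Emit:" as a command line: name --argument value ..., lists and objects as JSON in quotes. servo_tool: Moves the arm, as the interface text tells. Its arguments: {"type":"object","properties":{"slide":{"type":"array"},"dr":{"type":"array"},"claw":{"type":"number"},"grip_force":{"type":"number"}},"required":["slide","dr"]}

```bash
ls; mkdir -p pics
cat > h.py <<'E'
import numpy as np, cv2
from cell import ctrl
from scipy.spatial.transform import Rotation as Ro
def ray(cam,uv):
    m=ctrl.camera_model(cam);R=np.array(m['R']);t=np.array(m['t'])
    d=R.T@np.array([(uv[0]-m['cx'])/m['fx'],(uv[1]-m['cy'])/m['fy'],1.]);return -R.T@t,d/np.linalg.norm(d)
def atz(cam,uv,z):
    o,d=ray(cam,uv);return o+d*(z-o[2])/d[2]
def tri(a,b):
    A=np.zeros((3,3));v=np.zeros(3)
    for c,uv in (('side',a),('top',b)):
        o,d=ray(c,uv);P=np.eye(3)-np.outer(d,d);A+=P;v+=P@o
    return np.linalg.solve(A,v)
def proj(cam,X):
    m=ctrl.camera_model(cam);c=np.array(m['R'])@X+np.array(m['t']);return np.array([m['fx']*c[0]/c[2]+m['cx'],m['fy']*c[1]/c[2]+m['cy']])
E
python3 - <<'E'
from h import *
np.set_printoptions(precision=1,suppress=True)
for c in('side','top'):
    cv2.imwrite(f'pics/{c}0.png',ctrl.camera(c)[:,:,::-1])
P={}
for q in('nest_grip','nest_eye','stud','gauge_grip'):
    for c in('side','top'):
        r=ctrl.mark_of(q,c); print(q,c,[(np.round(x['uv'],1),round(x['score'],2)) for x in r[:3]])
        if r:P[q,c]=r[0]['uv']
    if (q,'side') in P and (q,'top') in P: print(tri(P[q,'side'],P[q,'top']))
    z={'nest_grip':23,'nest_eye':2.5,'stud':36,'gauge_grip':23}[q]
    for c in('side','top'):
        if (q,c) in P: print(c,atz(c,P[q,c],z))
s=ctrl.sense();print(s['time'],s['eef_pos'],s['ee_rot'],s['grip_width'],ctrl.grasp_offset)
E
```

```text
pics
nest_grip side [(array([323.4, 167. ]), 0.76)]
nest_grip top [(array([198.7, 176.1]), 0.62)]
[569.1 304.5  22.2]
side [571.  302.9  23. ]
top [566.8 304.7  23. ]
nest_eye side [(array([289.6, 173. ]), 0.67)]
nest_eye top [(array([191.4, 209.4]), 0.59)]
[501.7 320.4  10.2]
side [502.2 333.3   2.5]
top [504.  322.7   2.5]
stud side [(array([414.8, 326.9]), 0.63)]
stud top [(array([446.3, 181.3]), 0.73)]
[ 566.2 -162.    38.5]
side [ 567.2 -160.1   36. ]
top [ 566.7 -162.9   36. ]
gauge_grip side [(array([338.9, 220.4]), 0.79)]
gauge_grip top [(array([299.7, 189.5]), 0.98), (array([197.2, 175.7]), 0.7)]
[545.7 111.9  23.5]
side [545.8 112.5  23. ]
top [545.9 111.9  23. ]
0.5 [ 236.3 -468.8  231.3] [-3.1 -0.7  0. ] 0.999260615491995 -18.700000000000003
```

View pics/side0.png

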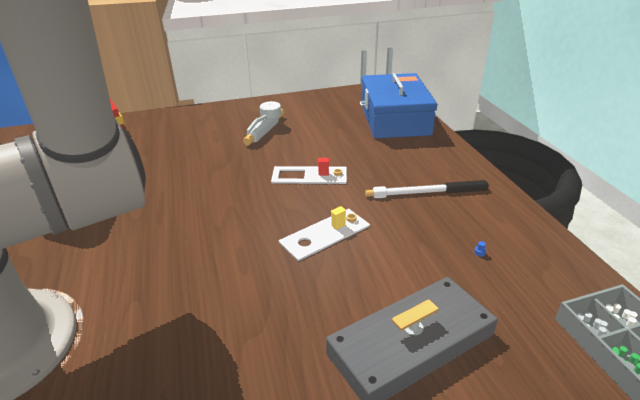

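View pics/top0.png

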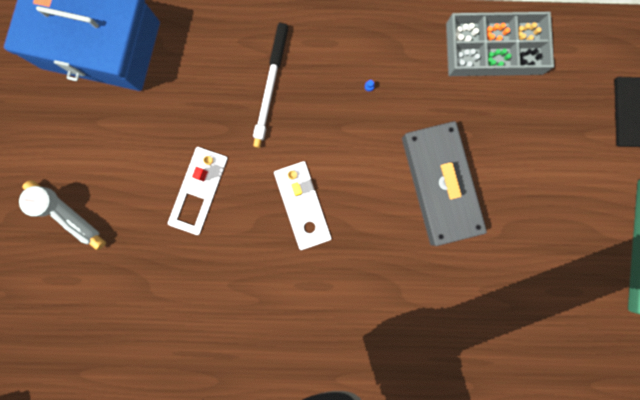

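The side view shows the red-gripped plate at (310,175), the yellow-gripped one at (325,233), and the anvil at (412,335) with its brass head at (415,314). In the top view they are at (198,190), (302,205) and (445,183), so x points up and y points left. Next I refine the yaws from the contours.

Run:
```python
from h import *
np.set_printoptions(precision=1,suppress=True)
im=ctrl.camera('top').astype(int)
def blob(m,x0,y0,x1,y1,z,name):
    k=np.zeros(m.shape,np.uint8);k[y0:y1,x0:x1]=m[y0:y1,x0:x1]
    cs=cv2.findContours(k,0,2)[0];c=max(cs,key=cv2.contourArea)
    P=np.array([atz('top',p[0].astype(float),z)[:2] for p in c],np.float32)
    (cx,cy),wh,a=cv2.minAreaRect(P); print(name,cx,cy,wh,a%90, 'n',len(c))
r,g,b=im[...,0],im[...,1],im[...,2]
blob((im.min(2)>140),160,135,240,245,5,'nest')
blob((im.min(2)>140),265,150,340,255,5,'gauge')
blob((r>g+60),160,135,206,182,41,'redgrip')
blob((r>180)&(b<140)&(g>110),430,150,475,210,64,'head')
blob((im.max(2)-im.min(2)<25)&(im.max(2)<140),395,115,495,250,36,'anvil')
c=im
for q,c in (('nest_eye','top'),('nest_grip','top')):
    r=ctrl.mark_of(q,c);print(q,r[0]['uv'] if r else None)
```

```text
nest 541.7479858398438 312.678955078125 (66.67205810546875, 164.2229766845703) 72.20304107666016 n 150
gauge 517.8138427734375 107.76144409179688 (163.7474365234375, 66.07356262207031) 20.125438690185547 n 138
redgrip 568.8259887695312 297.4866943359375 (23.917461395263672, 21.70504379272461) 70.96858978271484 n 27
head 564.54833984375 -160.50721740722656 (66.30633544921875, 23.241247177124023) 15.508056640625 n 53
anvil 563.7317504882812 -157.93679809570312 (218.6199493408203, 109.19488525390625) 15.478503227233887 n 170
nest_eye [189.2, 207.5]
nest_grip None
```

Two measurements agree: the red grip is at about (570,304) with plate yaw −17.8°, and the stud is at (565.5,−161) with yaw 15.5°. I now move to above the red grip.

Emit:
servo_tool --slide '[[0.35,0.8,0],[0.35,0.8,0],[0.35,0.8,0],[0.35,0.8,0],[0.35,0.8,0],[0.35,0.8,0],[0.35,0.8,0],[0.35,0.8,0],[0.35,0.8,0],[0.35,0.8,0],[0.35,0.8,0],[0.35,0.8,0]]' --dr '[[0,0,-0.9],[0,0,-0.9],[0,0,-0.9],[0,0,-0.9],[0,0,-0.9],[0,0,-0.9],[0,0,-0.9],[0,0,-0.9],[0,0,-0.9],[0,0,-0.9],[0,0,-0.9],[0,0,-0.9]]' --claw 1

```text
time: 1.65
eef_pos: [404.7, -83.2, 231.6]
ee_rot: [3.108, -0.455, 0.001]
force: [1.3, -1.0, -0.2]
grip_width: 1.0
finger_force: 0.0
```

Emit:
servo_tool --slide '[[0.35,0.8,-0.2],[0.35,0.8,-0.2],[0.35,0.8,-0.2],[0.35,0.8,-0.2],[0.35,0.8,-0.2],[0.35,0.8,-0.2],[0.35,0.8,-0.2],[0.35,0.8,-0.2],[0.35,0.8,-0.2],[0.35,0.8,-0.2],[0.35,0.8,-0.2],[0,0,0]]' --dr '[[0,0,0],[0,0,0],[0,0,0],[0,0,0],[0,0,0],[0,0,0],[0,0,0],[0,0,0],[0,0,0],[0,0,0],[0,0,0],[0,0,0]]'

```text
time: 2.65
eef_pos: [558.9, 272.2, 140.8]
ee_rot: [-3.109, 0.444, 0.002]
force: [-1.8, -1.9, -0.3]
grip_width: 1.001
finger_force: 0.0
```

```bash
cat >> h.py <<'E'
def st():
    s=ctrl.sense();M=Ro.from_rotvec(s['ee_rot']).as_matrix()
    print('t',round(s['time'],2),'p',np.round(s['eef_pos'],1),'yawx',np.round(np.degrees(np.arctan2(M[1,0],M[0,0])),1),'z',np.round(M[:,2],3),'F',np.round(s['force'],1),'w',round(s['grip_width'],3),'ff',s['finger_force'],'q',np.round(s['qpos'],2))
    return s,M
E
python3 -c "
from h import *
st()"
```

```text
t 2.65 p [558.9 272.2 140.8] yawx -16.2 z [-0.001  0.001 -1.   ] F [-1.8 -1.9 -0.3] w 1.001 ff 0.0 q [0.33 0.6  1.37 0.   1.18 2.18]
```

Emit:
servo_tool --slide '[[0.29,0.8,0],[0,0,-0.8],[0,0,-0.8],[0,0,-0.8],[0,0,-0.4],[0,0,-0.2],[0,0,-0.15],[0,0,0],[0,0,0]]' --dr '[[0,0,-0.4],[0,0,0],[0,0,0],[0,0,0],[0,0,0],[0,0,0],[0,0,0],[0,0,0],[0,0,0]]'

```text
time: 3.4
eef_pos: [570.7, 299.4, 18.5]
ee_rot: [-3.102, 0.493, -0.003]
force: [0.4, -0.4, 0.8]
grip_width: 0.998
finger_force: 0.0
```

```bash
python3 -c "
from h import *
st()
cv2.imwrite('pics/side1.png',cv2.resize(ctrl.camera('side')[120:270,200:440,::-1],None,fx=2.5,fy=2.5))"
```

```text
t 3.4 p [570.7 299.4  18.5] yawx -18.1 z [ 0.002  0.001 -1.   ] F [ 0.4 -0.4  0.8] w 0.998 ff 0.0 q [ 0.36  0.77  1.4  -0.    0.97  2.25]
```

View pics/side1.png

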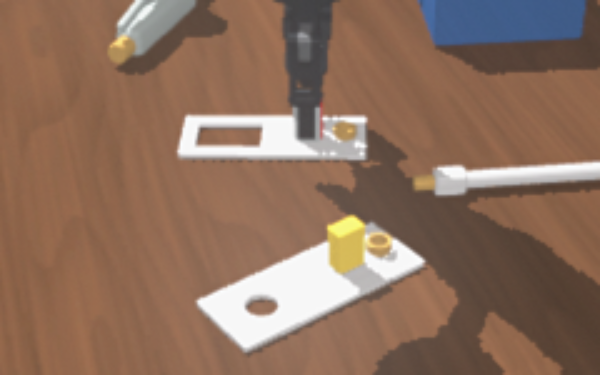

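In the side view the near finger stands beside the red grip, at crop (307,125), with a sliver of red showing to its right. The fingers straddle the grip, so I move slightly across and down, then close.

Emit:
servo_tool --slide '[[0.03,0.1,-0.18],[0,0,0]]' --dr '[[0,0,0],[0,0,0]]'

```text
time: 3.62
eef_pos: [571.4, 303.8, 10.2]
ee_rot: [-3.102, 0.493, -0.001]
force: [-0.4, 1.0, -0.0]
grip_width: 0.998
finger_force: 0.0
```

Emit:
servo_tool --slide '[[0,0,0],[0,0,0],[0,0,0],[0,0,0],[0,0,0],[0,0,0],[0,0,0],[0,0,0],[0,0,0],[0,0,0]]' --dr '[[0,0,0],[0,0,0],[0,0,0],[0,0,0],[0,0,0],[0,0,0],[0,0,0],[0,0,0],[0,0,0],[0,0,0]]' --claw 0 --grip_force 90

```text
time: 4.45
eef_pos: [571.3, 303.2, 10.5]
ee_rot: [-3.102, 0.493, -0.001]
force: [0.4, -0.4, 3.7]
grip_width: 0.176
finger_force: 88.4
```

```bash
python3 -c "
from h import *
st()"
```

```text
t 4.45 p [571.3 303.2  10.5] yawx -18.1 z [ 0.001  0.    -1.   ] F [ 0.4 -0.4  3.7] w 0.176 ff 88.36974620819092 q [ 0.37  0.79  1.4  -0.    0.96  2.26]
```

The grip is held: 0.176 open is 15 mm, at 88 N. Next: lift, carry over with the yaw change, then tilt.

Emit:
servo_tool --slide '[[0,0,0.3],[0,0,0.6],[0,0,0.9],[0,0,0.9],[0,0,0.7],[0,0,0.2]]' --dr '[[0,0,0],[0,0,0],[0,0,0],[0,0,0],[0,0,0],[0,0,0]]'

```text
time: 4.95
eef_pos: [573.0, 304.0, 160.0]
ee_rot: [-3.099, 0.492, -0.011]
force: [0.9, 1.1, -0.9]
grip_width: 0.173
finger_force: 87.9
```

Emit:
servo_tool --slide '[[0.08,-0.5,0],[0.08,-0.95,0],[0.08,-1,0],[0.08,-1,0],[0.08,-1,0],[0.08,-1,0],[0.08,-1,0],[0.08,-1,0],[0.08,-1,0],[0.08,-1,0],[0.08,-1,0],[0,-0.7,0]]' --dr '[[0,0,0.7],[0,0,0.7],[0,0,0.7],[0,0,0.7],[0,0,0.7],[0,0,0.7],[0,0,0.7],[0,0,0.7],[0,0,0.7],[0,0,0.7],[0,0,0.7],[0,0,0.7]]'

```text
time: 5.95
eef_pos: [605.6, -146.3, 152.9]
ee_rot: [3.113, 0.426, -0.003]
force: [0.2, 1.2, -1.5]
grip_width: 0.171
finger_force: 88.1
```

Emit:
servo_tool --slide '[[0,0,0],[0,0,0],[0,0,0],[0,0,0],[0,0,0],[0,0,0],[0,0,0],[0,0,0],[0,0,0],[0,0,0]]' --dr '[[0.21,-0.78,0],[0.21,-0.78,0],[0.21,-0.78,0],[0.21,-0.78,0],[0.21,-0.78,0],[0.21,-0.78,0],[0.21,-0.78,0],[0.21,-0.78,0],[0,0,0],[0,0,0]]'

```text
time: 6.78
eef_pos: [605.1, -142.8, 153.1]
ee_rot: [-2.981, -0.405, -0.679]
force: [-0.8, 1.3, -1.6]
grip_width: 0.174
finger_force: 88.3
```

```bash
cat >> h.py <<'E'
S0=np.array([565.5,-161,36.]);PSI=np.radians(15.5)
RS=Ro.from_euler('z',PSI).as_matrix()
def plate(S=S0):
    s,M=st()
    X=M[:,0]; Y=-M[:,1]; Z=-M[:,2]   # plate axes if rigid in grip
    p=np.array(s['eef_pos'])
    eye=p-70*X-8*Z; E=eye-29*X-2.5*Z
    f=lambda v:np.round(RS.T@(v-S),1)
    print('tilt',np.round(np.degrees(np.arcsin(X[2])),1),'yaw rel',np.round(np.degrees(np.arctan2(*(RS.T@X)[[1,0]])),1),'roll',np.round(np.degrees(Y[2]),1))
    print('eye(S)',f(eye),'E(S)',f(E),'tip corner z',f(E-12*X)[2],'grip edge',f(E+58*X))
    return eye,E,X,Y,Z,p
E
python3 - <<'E'
from h import *
eye,E,X,Y,Z,p=plate()
for c in('side','top'):
    im=ctrl.camera(c)[:,:,::-1].copy()
    print(c,'pred eye',proj(c,eye),'grip',proj(c,p+15*Z))
    for q in('nest_eye','nest_grip','stud'):
        r=ctrl.mark_of(q,c); print(q,[(np.round(x['uv'],1),round(x['score'],2)) for x in r[:2]])
    if c=='side': im=im[190:400,240:560]
    else: im=im[80:290,340:580]
    cv2.imwrite(f'pics/{c}2.png',cv2.resize(im,None,fx=2.3,fy=2.3))
E
```

```text
t 6.78 p [ 605.1 -142.8  153.1] yawx 15.5 z [ 0.418  0.114 -0.901] F [-0.8  1.3 -1.6] w 0.174 ff 88.28098654747009 q [-0.51  0.43  1.73  0.48  0.72  0.47]
tilt 25.7 yaw rel -0.0 roll -0.1
eye(S) [-16.6   6.9  79.5] E(S) [-41.6   6.9  64.7] tip corner z 59.5 grip edge [10.6  6.9 89.8]
side pred eye [406.41998011 287.21025241] grip [443.76403112 241.1298264 ]
nest_eye [(array([406.4, 284.2]), 0.61)]
nest_grip [(array([440.7, 244.1]), 0.86)]
stud [(array([416.3, 325.1]), 0.77)]
top pred eye [460.36386175 186.23535114] grip [463.83605477 148.56883965]
nest_eye [(array([460.5, 149.7]), 0.74)]
nest_grip [(array([464.3, 146.6]), 0.94)]
stud [(array([445.1, 182.9]), 0.76)]
```

View pics/side2.png

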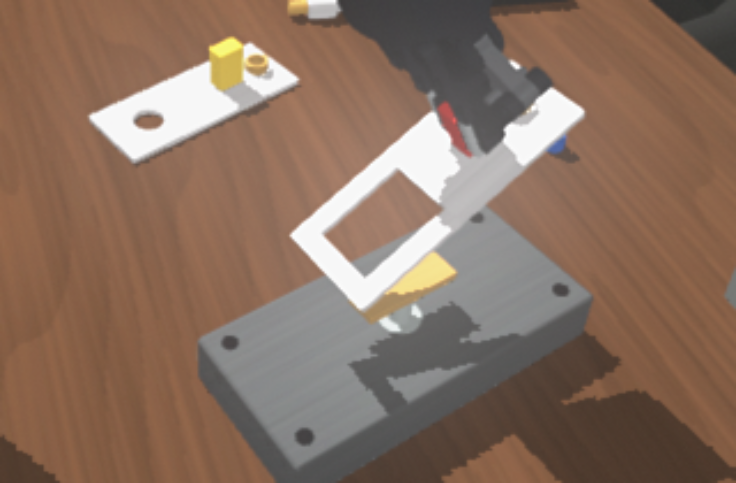

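View pics/top2.png

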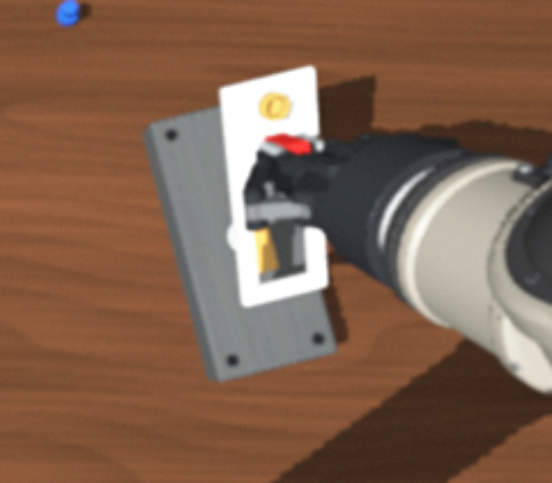

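The side crop shows the tilted plate clear above the head. Its eye is at full-image (406,288), against a predicted (406,287), and the top view agrees. I shift 7 mm sideways to centre the eye on the head, then lower.

Emit:
servo_tool --slide '[[0.05,-0.17,0],[0,0,-0.3],[0,0,-0.3],[0,0,-0.3],[0,0,-0.2],[0,0,0],[0,0,0]]' --dr '[[0,0,0],[0,0,0],[0,0,0],[0,0,0],[0,0,0],[0,0,0],[0,0,0]]'

```text
time: 7.77
eef_pos: [608.4, -149.9, 109.9]
ee_rot: [-2.98, -0.406, -0.684]
force: [0.7, 0.3, -1.6]
grip_width: 0.17
finger_force: 88.3
```

Run:
```python
from h import *
eye,E,X,Y,Z,p=plate()
im=ctrl.camera('side')[:,:,::-1]
cv2.imwrite('pics/side3.png',cv2.resize(im[200:400,300:540],None,fx=3,fy=3))
```

```text
t 7.77 p [ 608.4 -149.9  109.9] yawx 15.6 z [ 0.421  0.113 -0.9  ] F [ 0.7  0.3 -1.6] w 0.17 ff 88.34625363349915 q [-0.52  0.5   1.76  0.55  0.63  0.37]
tilt 25.8 yaw rel 0.1 roll -0.2
eye(S) [-15.2  -0.8  36.2] E(S) [-40.2  -0.9  21.4] tip corner z 16.1 grip edge [12.  -0.8 46.6]
```

View pics/side3.png

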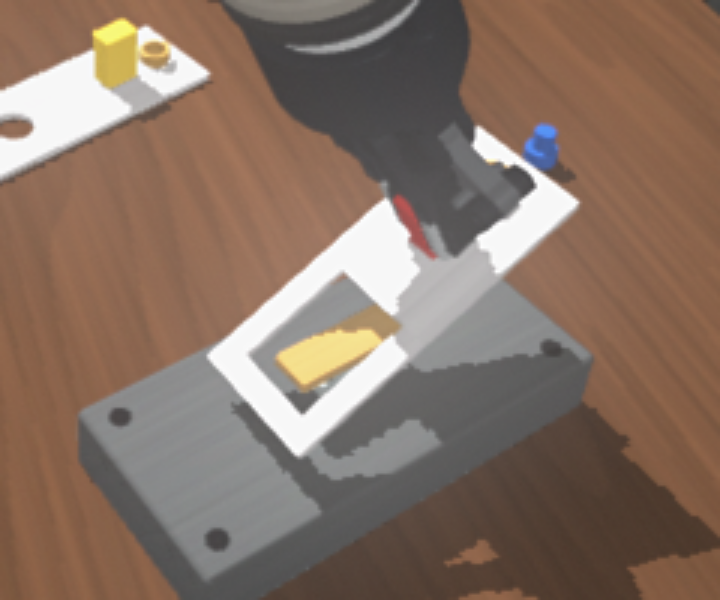

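The near end of the head now shows through the eye, at crop (300,370), and is centred between the side bars. I lower another 9 mm, then slide the tip bar under the head.

Emit:
servo_tool --slide '[[0,0,-0.12],[0,0,-0.12],[0,0,0],[0.16,0.045,0],[0.16,0.045,0],[0.16,0.045,0],[0.16,0.045,0],[0,0,0],[0,0,0]]' --dr '[[0,0,0],[0,0,0],[0,0,0],[0,0,0],[0,0,0],[0,0,0],[0,0,0],[0,0,0],[0,0,0]]'

```text
time: 8.57
eef_pos: [634.3, -142.0, 100.4]
ee_rot: [-2.98, -0.408, -0.685]
force: [-0.2, -0.1, -2.4]
grip_width: 0.172
finger_force: 88.3
```

Run:
```python
from h import *
eye,E,X,Y,Z,p=plate()
im=ctrl.camera('side')[:,:,::-1]
cv2.imwrite('pics/side4.png',cv2.resize(im[200:400,300:540],None,fx=3,fy=3))
# target flat: E at S (-13,0,4)
print('to flat', (S0+RS@np.array([-13+99,0,4+10.5])-p)/40)
```

```text
t 8.57 p [ 634.3 -142.   100.4] yawx 15.7 z [ 0.421  0.114 -0.9  ] F [-0.2 -0.1 -2.4] w 0.172 ff 88.34618210792542 q [-0.48  0.54  1.71  0.53  0.62  0.42]
tilt 25.9 yaw rel 0.2 roll -0.2
eye(S) [11.8 -0.3 26.7] E(S) [-13.2  -0.4  11.8] tip corner z 6.6 grip edge [39.  -0.3 37.1]
to flat [ 0.35200235  0.10080016 -1.24867084]
```

View pics/side4.png

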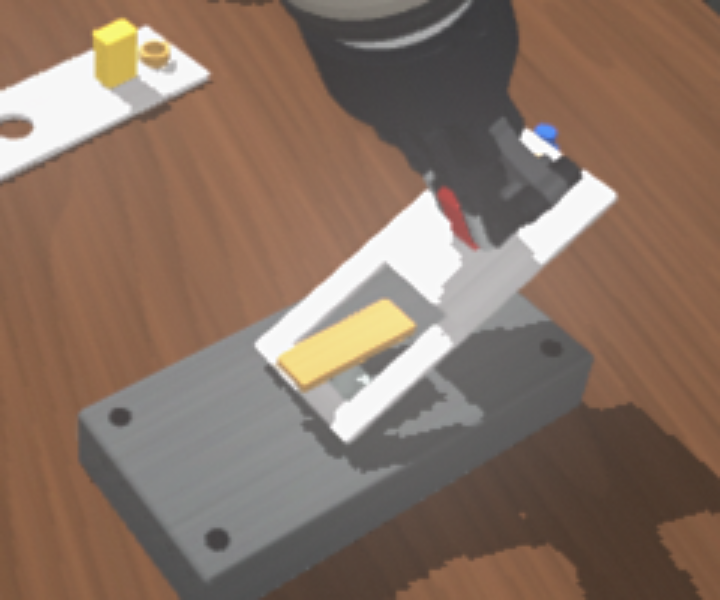

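The head lies wholly above the tip bar, and the grip side of the eye clears its far end at crop (415,325). Now I level the plate, pivoting about the tip.

Emit:
servo_tool --slide '[[0.065,0.018,-0.145],[0.065,0.018,-0.145],[0.05,0.014,-0.15],[0.05,0.014,-0.15],[0.037,0.01,-0.157],[0.037,0.01,-0.157],[0.022,0.006,-0.16],[0.022,0.006,-0.16],[0,0,0],[0,0,0]]' --dr '[[-0.216,0.78,0],[-0.216,0.78,0],[-0.216,0.78,0],[-0.216,0.78,0],[-0.216,0.78,0],[-0.216,0.78,0],[-0.216,0.78,0],[-0.216,0.78,0],[0,0,0],[0,0,0]]'

```text
time: 9.45
eef_pos: [647.8, -138.1, 50.8]
ee_rot: [3.11, 0.427, -0.0]
force: [0.5, 0.4, -1.0]
grip_width: 0.168
finger_force: 88.2
```

Run:
```python
from h import *
plate()
```

```text
t 9.45 p [ 647.8 -138.1   50.8] yawx 15.6 z [ 0.    -0.002 -1.   ] F [ 0.5  0.4 -1. ] w 0.168 ff 88.18047881126404 q [-0.32  0.76  1.32 -0.    1.06  0.97]
tilt -0.0 yaw rel 0.1 roll -0.1
eye(S) [15.5 -0.2  6.8] E(S) [-13.5  -0.2   4.3] tip corner z 4.3 grip edge [44.5 -0.1  4.3]
```

Emit:
servo_tool --slide '[[-0.06,-0.016,0],[-0.06,-0.016,-0.04],[0,0,-0.04],[0,0,-0.02],[0,0,0],[0,0,0]]' --dr '[[0,0,0],[0,0,0],[0,0,0],[0,0,0],[0,0,0],[0,0,0]]'

```text
time: 9.95
eef_pos: [642.9, -140.0, 47.7]
ee_rot: [3.109, 0.425, -0.0]
force: [0.2, 0.3, -0.6]
grip_width: 0.173
finger_force: 88.2
```

Run:
```python
from h import *
plate()
```

```text
t 9.95 p [ 642.9 -140.    47.7] yawx 15.6 z [ 0.    -0.003 -1.   ] F [ 0.2  0.3 -0.6] w 0.173 ff 88.17954540252686 q [-0.33  0.76  1.34 -0.    1.05  0.97]
tilt -0.0 yaw rel 0.1 roll -0.2
eye(S) [10.2 -0.6  3.8] E(S) [-18.8  -0.6   1.3] tip corner z 1.3 grip edge [39.2 -0.6  1.3]
```

Emit:
servo_tool --slide '[[0,0,-0.03],[0,0,0],[0,0,0]]' --dr '[[0,0,0],[0,0,0],[0,0,0]]'

```text
time: 10.2
eef_pos: [643.2, -140.0, 46.6]
ee_rot: [3.109, 0.426, 0.0]
force: [-0.1, -0.2, -0.2]
grip_width: 0.169
finger_force: 88.4
```

Emit:
servo_tool --slide '[[0,0,0],[0,0,0],[0,0,0],[0,0,0],[0,0,0],[0,0,0],[0,0,0],[0,0,0],[0,0,0],[0,0,0]]' --dr '[[0,0,0],[0,0,0],[0,0,0],[0,0,0],[0,0,0],[0,0,0],[0,0,0],[0,0,0],[0,0,0],[0,0,0]]' --claw 1

```text
time: 11.03
eef_pos: [643.0, -139.9, 46.4]
ee_rot: [3.109, 0.425, -0.001]
force: [-0.6, 0.3, -0.3]
grip_width: 0.998
finger_force: 0.0
```

Emit:
servo_tool --slide '[[0,0,0.2],[0,0,0.4],[0,0,0.8],[0,0,0.8],[0,0,0.8],[0,0,0.8],[0,0,0],[0,0,0]]' --dr '[[0,0,0],[0,0,0],[0,0,0],[0,0,0],[0,0,0],[0,0,0],[0,0,0],[0,0,0]]'

```text
time: 11.7
eef_pos: [644.0, -140.2, 201.6]
ee_rot: [3.107, 0.425, 0.007]
force: [-0.2, 0.9, 0.2]
grip_width: 1.0
finger_force: 0.0
```

Run:
```python
from h import *
st()
im=ctrl.camera('side')[:,:,::-1]
cv2.imwrite('pics/side5.png',cv2.resize(im[200:400,300:540],None,fx=3,fy=3))
```

```text
t 11.7 p [ 644.  -140.2  201.6] yawx 15.6 z [ 0.005 -0.005 -1.   ] F [-0.2  0.9  0.2] w 1.0 ff 0.0 q [-0.33  0.61  1.16 -0.    1.36  0.97]
```

View pics/side5.png

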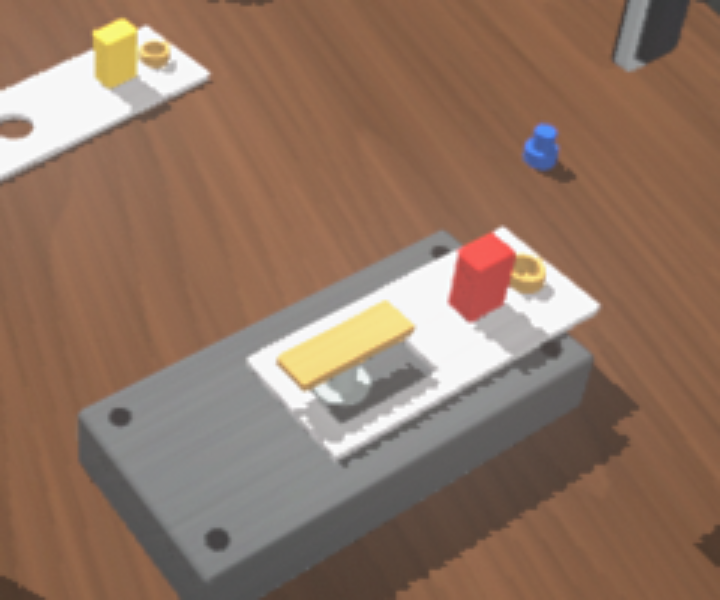

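The plate lies flat on the anvil with the neck in its eye at crop (345,385), the head is over it, and the gripper is clear. I hand in.

```bash
python3 -c "
from cell import ctrl
print(ctrl.hand_in())"
```

```text
the job is handed in; nothing more can be done
None
```

The red-gripped plate lies flat on the anvil with the stud standing in its eye under the head. The gripper has let go and is clear, the yellow-gripped plate was left alone, and the job was handed in at about 12 s; no verdict came back.

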